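# Secure the parts chest with a snap hook through the hasp staple

### The job

Secure the shut green parts chest for the night: swing its hasp leaf down flat over the staple, then clip the loose snap hook onto the staple by working its sprung gate against the staple's bar until the bar is inside the hook and the gate has snapped shut. Prove it with a steady tug of about 15 N straight back from the chest, held for half a second with the bar drawn up into the hook's front end, and at no time force the hook against the chest with more than 20 N. Let go, leave the hook hanging from the staple, and leave the spray can, the mug and the wrench where they are.

Things in the scene. Friction and masses are not known exactly. Their poses are not given: they have to be found in the camera images.
- chest: Green steel parts chest, fixed to the bench: 220 mm deep (x), 340 mm wide (y), 175 mm high with its shut lid. Origin at the centre of its underside, z up. Its front, with hasp and staple, faces its own -x, 110 mm from the origin (the lid's skirt stands 2 mm prouder).
- staple (a point): Where the staple, the chest's rigid eye, was fitted: a U of 10 mm round steel rod in an upright plane. This point: middle of its upright bar, on the bar's axis, 98 mm above the bench, 34 mm out from the shut hasp leaf; axes as the chest's. It has since been knocked: the bar really stands up to 7 mm off this point either way along the chest's x and up to 6 mm along its y, firm and upright: feel for it.
- hasp (a joint): Angle of the hasp leaf (rad): 0 = shut, hanging flat against the chest's front with the staple standing through its slot; 1.57 = straight out, level; at most 2.6. It turns about the level line through hasp_hinge along the chest's y. Stiff (0.1 N m of friction): it stays where it is left, at any angle.
- hasp_hinge (a point): Middle of the hasp's hinge line on the lid's front, 163 mm above the bench, 65 mm above the staple's middle, 115 mm in front of the chest's origin. The steel leaf is 46 mm wide, 3 mm thick, reaches 113 mm from this line; its 24 mm wide slot runs from 40 to 101 mm. The staple's bar is 44 mm tall outside, 24 mm clear between its two level legs, which run back to the chest.
- hasp_mid (a point): Point on the outer side of the hasp leaf, in the middle of its width, 60 mm from the hinge line (within the slot).
- lid (a joint): Angle of the chest's 1.3 kg lid: 0 = shut (so it starts); it opens upward about the chest's rear edge.
- hook: Loose forged-steel snap hook, about 200 g, lying flat: 136 mm long, 44 mm wide, 10 mm thick. Origin at the underside, in the middle of its flat-sided shank, the place to grip: 34 mm long (x -17 to 17 mm), 18 mm wide (y -9 to 9 mm), 10 mm thick. +x to the nose, z up as it lies. A tail ring reaches to x = -43 mm; all rod axes lie 5 mm above the underside.
- bight (a point): In the hook's loop behind the nose, where the staple's bar has to end up: x = 74 mm, y = 0 of the hook, 5 mm above its underside. The loop is 10 mm round rod: spine along y = -17 mm, front end's outermost point at x = 93 mm, nose on the +y side (axis y = 17 mm) with its blunt rounded end at x = 73 mm. Clear room inside, nose to spine: 24 mm.
- gate_end (a point): Point fixed in the hook at x = 68 mm, y = 17 mm, 5 mm above the underside: on the axis of the shut gate, 4 mm short of its free end. The brass gate, an 8 mm round bar on the hook's +y side, is riveted at x = 34 mm, y = 17 mm; its free end reaches x = 72 mm, next to the nose's end.
- gate (a joint): Angle of the sprung gate (rad): 0 = shut; opens only into the loop, to a stop at 0.54. Spring: 0.105 N m shut, 0.27 N m at the stop (some 3 to 9 N near its end). At the stop its end stands only some 14 mm clear of the nose's end, so the 10 mm bar must enter right beside the nose, its axis 10 to 11 mm past the line of the shut gate, before it can slide behind the nose (hook drawn back) and let the gate shut.
- spray_can: Bystander: red spray can, 60 mm diameter, 160 mm tall, origin at the centre of its underside.
- mug: Bystander: white mug, 80 mm diameter, 90 mm tall, handle at its +y side, origin at the centre of its underside.
- wrench: Bystander: steel wrench, 160 mm long, lying along its x axis on the bench.
Things that resemble listed ones, but are neither listed nor needed, are in the scene too. Leave any pink or turquoise look-alike of the hook alone.

How it is judged:
By the outcome, as a careful person would: the job done as asked, in the order asked, and still so for the second after the job is handed in, with the robot touching nothing.
It also fails if it takes over 72 s, if anything falls off the work surface, if the arm or the gripper's body presses on something with over 40 N, if the wrist force passes 120 N, or if a joint passes its speed limit or range.

### The arm

A 6-joint arm with a two-finger parallel gripper is mounted at the origin on the work surface. World frame = base frame: x ahead of the robot, y to its left, z up, the work surface at z = 0. Lengths are in m, angles in rad, forces in N, time in s.
With the tool pointing down it reaches from about 0.3 to 0.875 m from the base axis. Payload 4.2 kg.
Tool frame: the origin (TCP) lies at the very end of the fingers, on their centre line; the grasp point (between the pads) lies 19 mm behind it; z points along the fingers, y is the direction in which the jaws open and shut (so a half turn about z gives the same grasp; the last joint's range is limited). The gripper opens to 85 mm and grips with 20 to 120 N. Pads are 22 mm wide; open, the fingers measure 114 mm over their backs; the gripper's body (76 mm by 85 mm) begins 54 mm behind the grasp point. The pads swing forward as they close: fully open they stand 13 mm farther back than shut.
Start: joints at [-0.02, 0.32, 1.565, -0, 1.257, -0.02], TCP at [0.575, 0, 0.231] pointing down, gripper open.
Joint ranges: [-3.11, 3.11], [-0.84, 2.01], [0.21, 2.61], [-1.34, 4.49], [0.05, 2.63], [-2.56, 2.56]. Speed limits (rad/s): [2.57, 2.57, 3.14, 3.14, 3.14, 3.14].

### API

Orientations are given as a 3x3 rotation matrix whose columns are the frame's x, y, z axes.
In Python, from workcell import ctrl gives the robot as it stands. The module is installed in compiled form; this text tells all that it offers.
- The arm moves only by the shell command python3 -m inch 'ROWS' [FORCE]. ROWS is JSON, a list of rows, each an object with "travel": the shift along the tool's x, y, z in mm, a list of three; "turn": the turn about the tool's z in rad; "fingers": the opening, from 0 (shut) to 1 (fully open). A call has 1 to 5 rows; each row is the pose to reach, as a shift and turn from the pose commanded when the call began, along the tool's axes at that moment; what a row does not reach only later rows make up. A row lasts 1/10 s, in which the tool goes at most 50 mm and 8.59 degrees, less where a joint would pass 70% of its speed; a pose out of reach is approached as far as the arm can. A call with a gripper value outside its range is refused whole. The fingers move at their own pace and stop on an object; FORCE is the grip in N (left out, the last holds). Time passes only in rows, so rows that repeat a pose let the fingers close. It gives the time, the measured TCP pose, the force and the opening at its end, in the units of the state.
- ctrl.state(): the state, without advancing time (a new reading comes with each control period).
- ctrl.capture(name): name is "scene" or "side" or "wrist"; returns a dict with "image" (480x640x3 uint8, red, green, blue), "fx", "fy", "cx", "cy" (pixels), "pose" (4x4, takes a point from camera to world coordinates). Camera axes: x right, y down, z forward; pixel columns grow to the right and rows downward; lengths in m; the calibration is good to about 2 mm. A picture is of the moment at which its call begins. There is no depth.
- ctrl.job_done(): hands the job in, once; it reports no verdict.
The state is a dict: "time_s": time; "qpos": joint angles; "joint_velocities": joint speeds; "joint_torque": joint torques, N m; "tcp_pos": TCP position; "ee_rot": TCP orientation; "force": force on the tool from outside, world axes, zero at the start; "moment": the same for the moment, N m; "grip_width": finger opening in m.
Only numpy, scipy, OpenCV 4.12 (cv2) and the standard library are available. Lean on these libraries where they do the work, as an engineer would, in place of code of your own. Each camera call takes 0.05 s, during which the arm holds its last target. There are 200 camera calls.

## Working session

There is one attempt and no reset: what is moved stays moved. The work goes in short steps, Python scripts to look and compute and a shell command to move; the robot and the scene stay as the last step left them, time stands still between calls to the robot, and variables do not carry over. Pictures are saved under pics/ and viewed, about 8 in all and at most 12, crops included, and the job is handed in when it is done.

```bash
mkdir -p pics
cat > h.py <<'E'
import numpy as np,cv2,pickle
from workcell import ctrl
def cap(n,tag):
    c=ctrl.capture(n); cv2.imwrite(f'pics/{tag}.png',c['image'][:,:,::-1]); pickle.dump(c,open(f'pics/{tag}.pkl','wb')); return c
def load(tag): return pickle.load(open(f'pics/{tag}.pkl','rb'))
def ray(c,u,v):
    P=np.array(c['pose']); d=P[:3,:3]@np.array([(u-c['cx'])/c['fx'],(v-c['cy'])/c['fy'],1]); return P[:3,3],d/np.linalg.norm(d)
def onz(c,u,v,z):
    o,d=ray(c,u,v); return o+d*(z-o[2])/d[2]
def tri(c1,p1,c2,p2):
    o1,d1=ray(c1,*p1);o2,d2=ray(c2,*p2)
    s=np.linalg.lstsq(np.c_[d1,-d2],o2-o1,rcond=None)[0]
    a=o1+s[0]*d1;b=o2+s[1]*d2; return (a+b)/2,np.linalg.norm(a-b)
def proj(c,p):
    P=np.array(c['pose']); q=P[:3,:3].T@(np.array(p)-P[:3,3]); return c['cx']+c['fx']*q[0]/q[2],c['cy']+c['fy']*q[1]/q[2]
E
python3 - <<'E'
from h import *
for n in('scene','side','wrist'):
    c=cap(n,n+'0'); print(n,np.round(c['pose'],3).tolist(),c['fx'],c['cx'],c['cy'])
a=[load(n+'0')['image'] for n in('scene','side')]
s=ctrl.state();print(s)
E
```

```text
scene [[-0.304, 0.726, -0.617, 1.11], [0.953, 0.244, -0.182, 0.27], [0.018, -0.643, -0.766, 0.864], [0.0, 0.0, 0.0, 1.0]] 500.9418056479258 319.3180492563137 232.4901017982034
side [[-0.772, -0.429, 0.469, -0.017], [-0.636, 0.533, -0.559, 0.78], [-0.01, -0.729, -0.684, 0.96], [0.0, 0.0, 0.0, 1.0]] 558.8521789024298 316.0301434327941 235.382182461269
wrist [[1.0, 0.0, -0.001, 0.574], [0.0, -0.964, -0.267, 0.066], [-0.001, 0.267, -0.964, 0.374], [0.0, 0.0, 0.0, 1.0]] 423.0477100787946 321.70272169318713 240.7715392009029
{'time_s': 0.15, 'qpos': array([-2.00036141e-02,  3.20120309e-01,  1.56534412e+00, -3.97259664e-06,
        1.25738694e+00, -2.00035699e-02]), 'joint_velocities': array([-0.00041102, -0.00162744, -0.00388133,  0.00102332, -0.00036052,
       -0.0002496 ]), 'joint_torque': array([-9.13009580e-05, -4.15840280e+01, -2.34345907e+01, -1.12702321e-04,
        5.94026569e-03, -2.51738534e-06]), 'tcp_pos': array([5.74668001e-01, 4.12764422e-06, 2.30710842e-01]), 'ee_rot': array([[-1.16944895e-06,  9.99999208e-01, -1.25854643e-03],
       [ 1.00000000e+00,  1.19638152e-06,  2.13989960e-05],
       [ 2.14004848e-05, -1.25854641e-03, -9.99999208e-01]]), 'force': array([-0.44825832,  0.12500324, -0.74258037]), 'moment': array([-0.04627255,  0.0362711 , -0.00966489]), 'grip_width': 0.08541223907536324}
```

View pics/scene0.png

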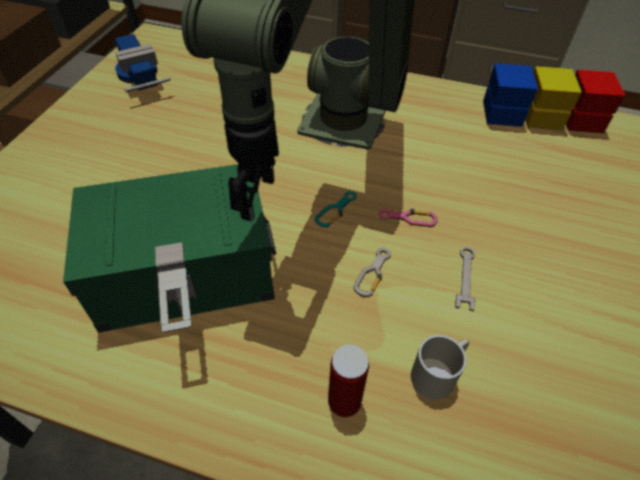

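View pics/side0.png

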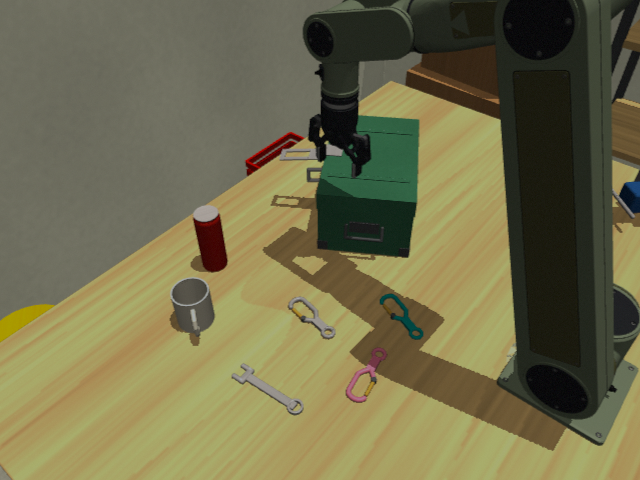

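The scene view shows the steel hook with its brass gate at about (373,272). The teal look-alike is at (335,208) and the pink one at (408,217). The side view has the steel hook at (312,318), teal at (402,315) and pink at (367,375). Only the steel one fits the description. The chest's front faces away from the robot (world +x), and its leaf stands roughly level. I'll measure these next.

Run:
```python
from h import *
s=load('scene0');d=load('side0')
A=cv2.resize(s['image'][230:310,340:400],(480,640),interpolation=2)   # x8
B=cv2.resize(s['image'][150:350,50:300],None,fx=2.4,fy=2.4,interpolation=2)[:, :600]
B=cv2.copyMakeBorder(B,0,160,0,0,0)[:480]
A=cv2.resize(A,(360,480))
cv2.imwrite('pics/crop1.png',cv2.hconcat([A,B[:480,:440]])[:,:,::-1])
B=cv2.resize(s['image'][165:345,50:300],(800,576),interpolation=2)
C=cv2.resize(d['image'][100:260,240:440],(800,640),interpolation=2)
cv2.imwrite('pics/chestS.png',B[:,:,::-1])
for n,u,v,z in [('chest lid TL back',72,189,.175),('lid TR back?',262,168,.175),('lid BL',68,281,.175),('lid BR',272,250,.175),('bot BL',101,329,0),('bot BR',273,299,0),('hinge',170,248,.163)]:
    print(n,onz(s,u,v,z).round(3))
# hook masks in scene: low-saturation pixels
for tag,c,r in(('scene',s,(240,305,345,400)),('side',d,(290,345,280,345))):
    im=c['image'][r[0]:r[1],r[2]:r[3]]; hsv=cv2.cvtColor(im,cv2.COLOR_RGB2HSV)
    m=((hsv[...,1]<70)).astype(np.uint8); n,l,st,ce=cv2.connectedComponentsWithStats(m)
    k=1+st[1:,4].argmax(); v,u=np.nonzero(l==k)
    P=np.array([onz(c,a+r[2],b+r[0],.005)[:2] for a,b in zip(u,v)])
    (cx,cy),(w,h),an=cv2.minAreaRect((P*1000).astype(np.float32)); print(tag,st[k],cx,cy,w,h,an)
    box=cv2.boxPoints(((cx,cy),(w,h),an)); print(box.round(0).tolist())
    y=((hsv[...,0]>14)&(hsv[...,0]<30)&(hsv[...,1]>170)).astype(np.uint8);v,u=np.nonzero(y)
    if len(u): print('brass',len(u),onz(c,u.mean()+r[2],v.mean()+r[0],.005)[:2])
#
```

```text
chest lid TL back [ 0.603 -0.376  0.175]
lid TR back? [ 0.431 -0.055  0.175]
lid BL [ 0.786 -0.254  0.175]
lid BR [0.62  0.04  0.175]
bot BL [ 0.779 -0.26   0.   ]
bot BR [0.612 0.028 0.   ]
hinge [ 0.664 -0.137  0.163]
scene [  9   8  36  48 451] 480.9468994140625 203.44741821289062 41.28828430175781 135.8602752685547 80.58519744873047
[[411.0, 194.0], [545.0, 172.0], [551.0, 213.0], [417.0, 235.0]]
brass 26 [0.51285661 0.21689967]
side [  9   7  47  41 467] 481.7041931152344 206.14508056640625 43.798336029052734 135.97088623046875 76.4563217163086
[[410.0, 201.0], [543.0, 169.0], [553.0, 212.0], [421.0, 243.0]]
brass 32 [0.5144938  0.21688303]
```

View pics/crop1.png

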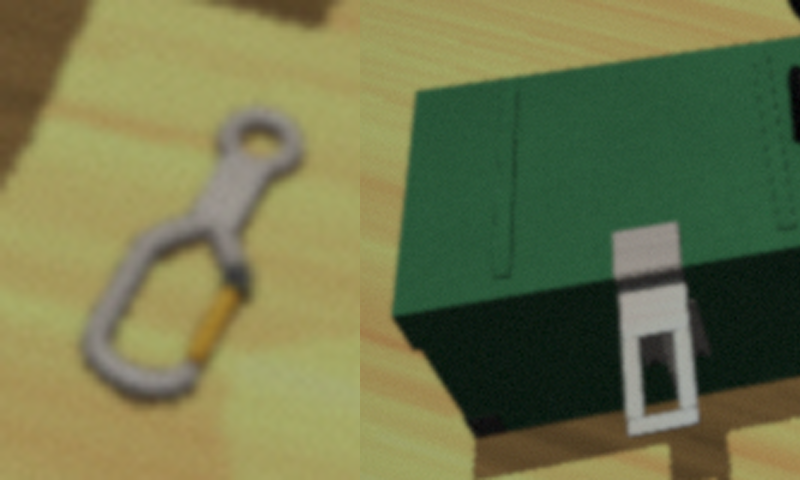

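Run:
```python
from h import *
d=load('side0')
cv2.imwrite('pics/crop2.png',cv2.resize(d['image'][105:265,235:435],(750,600),interpolation=2)[:,:,::-1])
```

```text
(no output)
```

View pics/crop2.png

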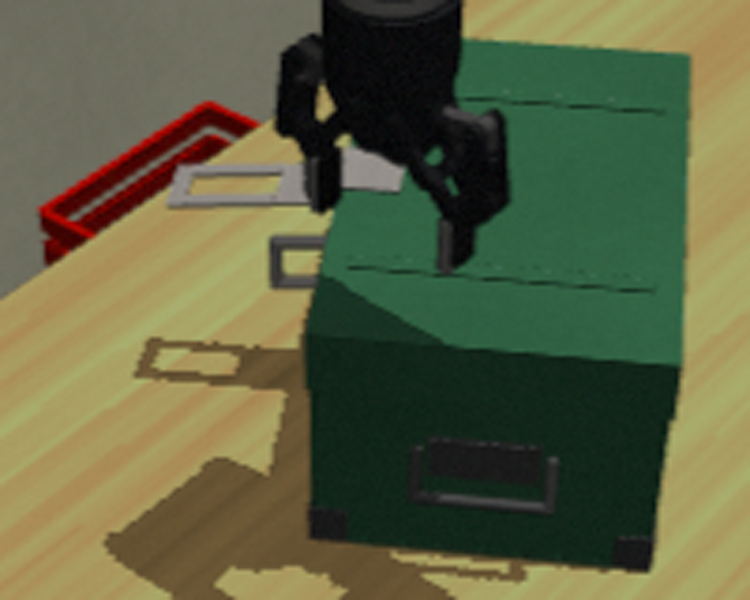

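Run:
```python
from h import *
s=load('scene0');d=load('side0')
f=lambda u,v:(235+u/3.75,105+v/3.75)
for n,p,z in(('fb',(310,538),0),('bb',(651,571),0),('ft',(305,337),.175),('bt',(682,366),.175),('far bt',(690,57),.175)): print(n,onz(d,*f(*p),z).round(4))
g=lambda u,v:((u-360)/2.4+50,v/2.4+150)
print('tip',tri(s,g(662.5,428),d,f(171.5,187)))
print('tipA',tri(s,g(628,436),d,f(180,166)),'tipB',tri(s,g(698,422),d,f(169,207)))
print('ft corner tri',tri(s,(271.5,250),d,f(305,337)), 'FL',onz(s,68,281,.175))
print('staple z.098',onz(d,*f(277,262),.098))
print('hinge R z.165', onz(s,*g(652,280),.165))
```

```text
fb [0.6082 0.0298 0.    ]
bb [ 0.4188 -0.0842  0.    ]
ft [0.6044 0.0368 0.175 ]
bt [ 0.4161 -0.08    0.175 ]
far bt [ 0.5915 -0.3713  0.175 ]
tip (array([ 0.79727427, -0.05689701,  0.14751145]), np.float64(0.001110942944075591))
tipA (array([ 0.8090327 , -0.07702741,  0.14751584]), np.float64(0.0015455543338212345)) tipB (array([ 0.78442974, -0.03860958,  0.14602912]), np.float64(0.0015454430734471686))
ft corner tri (array([0.61123672, 0.03256028, 0.16603692]), np.float64(0.0065940277381569285)) FL [ 0.78596995 -0.25431127  0.175     ]
staple z.098 [ 0.73152814 -0.08651979  0.098     ]
hinge R z.165 [ 0.70061687 -0.11326319  0.165     ]
```

```bash
python3 -m inch '[{"travel":[-14,40,0],"turn":0.14,"fingers":0.3},{"travel":[-28,80,0],"turn":0.28,"fingers":0.3},{"travel":[-42,120,0],"turn":0.42,"fingers":0.3},{"travel":[-56,160,0],"turn":0.56,"fingers":0.3},{"travel":[-70,197,0],"turn":0.7,"fingers":0.3}]' 60
python3 -m inch '[{"travel":[0,0,0],"turn":0.14,"fingers":0.3},{"travel":[0,0,0],"turn":0.28,"fingers":0.3},{"travel":[0,0,0],"turn":0.342,"fingers":0.3},{"travel":[0,0,0],"turn":0.342,"fingers":0.3}]'
python3 - <<'E'
from h import *
cap('wrist','w1');cap('scene','s1')
E
```

```text
time_s: 0.65
tcp_pos: [0.7734, -0.0706, 0.2306]
ee_rot: [[0.649, 0.761, -0.001], [0.761, -0.649, 0.0], [-0.0, -0.001, -1.0]]
force: [0.7, -0.1, -0.4]
grip_width: 0.0254
time_s: 1.05
tcp_pos: [0.7719, -0.0701, 0.2305]
ee_rot: [[0.863, 0.505, -0.001], [0.505, -0.863, 0.0], [-0.001, -0.001, -1.0]]
force: [0.5, -0.2, 0.5]
grip_width: 0.0254
```

View pics/w1.png

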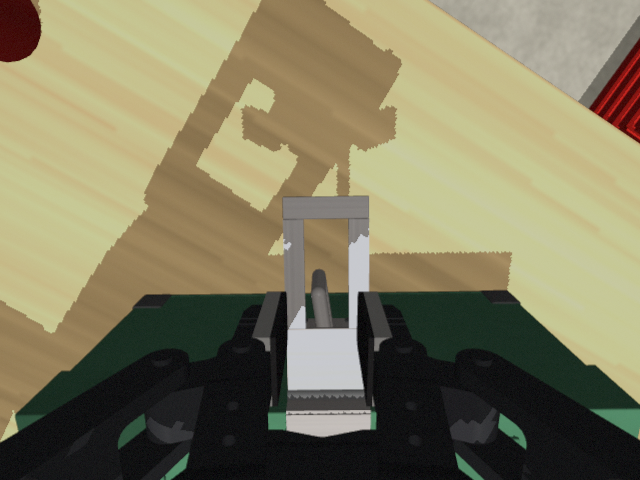

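The wrist view shows the leaf (283–368, y 197–385) centred between the fingers. The staple bar's top is at about (319,272), a little to the left. Next I push the leaf down.

```bash
python3 - <<'E'
from h import *
c=load('w1'); h=np.array([.6988,-.113]);o=np.array([.863,.505]);y=np.array([.505,-.863])
for u,v,z,n in((319,272,.120,'bar top'),(284,218,.148,'L'),(369,218,.148,'R'),(326,197,.147,'tip')):
    p=onz(c,u,v,z)[:2]-h; print(n,(p@o*1000).round(1),(p@y*1000).round(1))
E
python3 -m inch '[{"travel":[0,0,40],"turn":0,"fingers":0.3},{"travel":[0,0,75],"turn":0,"fingers":0.3},{"travel":[0,0,92],"turn":0,"fingers":0.3},{"travel":[-5,0,105],"turn":0,"fingers":0.3},{"travel":[-10,0,112],"turn":0,"fingers":0.3}]'
python3 -m inch '[{"travel":[-12,0,0],"turn":0,"fingers":0.3},{"travel":[-24,0,0],"turn":0,"fingers":0.3},{"travel":[-36,0,0],"turn":0,"fingers":0.3},{"travel":[-44,0,0],"turn":0,"fingers":0.3},{"travel":[-50,0,0],"turn":0,"fingers":0.3}]'
python3 -m inch '[{"travel":[-2,0,0],"turn":0,"fingers":0.3},{"travel":[-4,0,0],"turn":0,"fingers":0.3},{"travel":[-6,0,0],"turn":0,"fingers":0.3}]'
```

```text
bar top 60.6 -1.1
L 101.9 -19.9
R 101.8 26.4
tip 113.2 3.0
time_s: 1.65
tcp_pos: [0.7628, -0.0747, 0.1177]
ee_rot: [[0.863, 0.506, -0.002], [0.506, -0.863, 0.001], [-0.001, -0.001, -1.0]]
force: [0.9, 0.3, -0.1]
grip_width: 0.0256
time_s: 2.15
tcp_pos: [0.7201, -0.1004, 0.1198]
ee_rot: [[0.863, 0.504, 0.002], [0.504, -0.863, 0.0], [0.002, 0.001, -1.0]]
force: [2.5, 2.2, -1.0]
grip_width: 0.0258
time_s: 2.45
tcp_pos: [0.7153, -0.1032, 0.1191]
ee_rot: [[0.863, 0.505, 0.0], [0.505, -0.863, 0.0], [0.0, 0.0, -1.0]]
force: [1.9, 1.3, -1.7]
grip_width: 0.0257
```

```bash
python3 -m inch '[{"travel":[-2,0,0],"turn":0,"fingers":0.3},{"travel":[-4,0,0],"turn":0,"fingers":0.3}]'
python3 -m inch '[{"travel":[-1,0,0],"turn":0,"fingers":0.3},{"travel":[-2,0,0],"turn":0,"fingers":0.3}]'
```

```text
time_s: 2.65
tcp_pos: [0.7144, -0.1037, 0.1193]
ee_rot: [[0.863, 0.505, 0.007], [0.505, -0.863, 0.002], [0.007, 0.001, -1.0]]
force: [11.8, 7.0, -4.8]
grip_width: 0.0259
time_s: 2.85
tcp_pos: [0.7143, -0.1038, 0.1195]
ee_rot: [[0.863, 0.505, 0.01], [0.505, -0.863, 0.003], [0.011, 0.002, -1.0]]
force: [15.2, 7.5, -5.6]
grip_width: 0.0256
```

```bash
python3 -m inch '[{"travel":[20,0,0],"turn":0,"fingers":0.3},{"travel":[50,0,0],"turn":0,"fingers":0.3},{"travel":[70,0,-40],"turn":0,"fingers":0.3},{"travel":[70,0,-85],"turn":0,"fingers":0.4},{"travel":[40,0,-120],"turn":0,"fingers":0.5}]'
python3 - <<'E'
from h import *
c=cap('scene','s2');d=cap('side','d2')
a=cv2.resize(c['image'][220:360,110:250],(400,400),interpolation=2);b=cv2.resize(d['image'][110:250,260:400],(400,400),interpolation=2)
cv2.imwrite('pics/crop3.png',cv2.hconcat([a,b])[:,:,::-1])
s=ctrl.state();print(s['tcp_pos'],s['ee_rot'].round(3).tolist(),s['qpos'].round(2))
E
```

```text
time_s: 3.35
tcp_pos: [0.7463, -0.0844, 0.2403]
ee_rot: [[0.862, 0.507, 0.001], [0.507, -0.862, -0.0], [0.001, 0.001, -1.0]]
force: [-0.3, -0.4, -0.4]
grip_width: 0.0424
[ 0.74436967 -0.08834893  0.24718699] [[0.864, 0.503, 0.009], [0.503, -0.864, -0.004], [0.006, 0.008, -1.0]] [-0.13  0.6   1.06 -0.    1.47  0.91]
```

View pics/crop3.png

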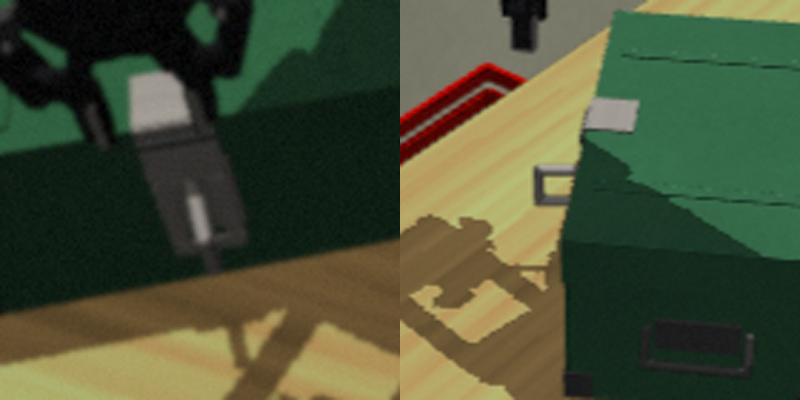

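```bash
python3 -m inch '[{"travel":[-12,-46,0],"turn":-0.14,"fingers":0.7},{"travel":[-24,-92,0],"turn":-0.29,"fingers":1},{"travel":[-36,-138,0],"turn":-0.44,"fingers":1},{"travel":[-48,-184,0],"turn":-0.59,"fingers":1},{"travel":[-60,-230,0],"turn":-0.74,"fingers":1}]'
cat >> h.py <<'E'
def to(tx,ty,yawdeg=None):
    s=ctrl.state();R=np.array(s['ee_rot']);d=np.array([tx,ty])-np.array(s['tcp_pos'])[:2]*1000
    yaw=np.degrees(np.arctan2(R[1,1],R[0,1]))
    print('tool dx,dy',(R[:2,0]@d).round(1),(R[:2,1]@d).round(1),'z',s['tcp_pos'][2].round(4),'yaw',yaw.round(2),'turn',None if yawdeg is None else round(-np.radians(yawdeg-yaw),3),'F',np.round(s['force'],1))
E
python3 - <<'E'
from h import *
to(457,210,78.5)
p,e=tri(load('s2'),(179.7,296),load('d2'),(309.4,174.8));print(p,e)
q=p[:2]-np.array([.6988,-.113]);print(q@[.863,.505],q@[.505,-.863])
E
```

```text
time_s: 3.95
tcp_pos: [0.5742, 0.0827, 0.2388]
ee_rot: [[0.292, 0.956, -0.002], [0.956, -0.292, -0.001], [-0.001, -0.002, -1.0]]
force: [0.0, 1.2, -0.7]
grip_width: 0.0852
tool dx,dy 87.5 -149.3 z 0.2388 yaw -16.98 turn -1.666 F [ 0.   1.2 -0.7]
[ 0.72464702 -0.09105356  0.10674334] 0.01843079186981601
0.033388927618242505 -0.005887029301545801
```

```bash
python3 -m inch '[{"travel":[20,-33,0],"turn":-0.14,"fingers":1},{"travel":[40,-66,0],"turn":-0.29,"fingers":1},{"travel":[60,-100,0],"turn":-0.44,"fingers":1},{"travel":[75,-130,0],"turn":-0.59,"fingers":1},{"travel":[87,-149,0],"turn":-0.74,"fingers":1}]'
python3 -m inch '[{"travel":[0,0,10],"turn":-0.14,"fingers":1},{"travel":[0,0,20],"turn":-0.29,"fingers":1},{"travel":[0,0,30],"turn":-0.44,"fingers":1},{"travel":[0,0,40],"turn":-0.59,"fingers":1},{"travel":[0,0,50],"turn":-0.74,"fingers":1}]'
python3 -m inch '[{"travel":[0,0,20],"turn":-0.15,"fingers":1},{"travel":[0,0,40],"turn":-0.19,"fingers":1},{"travel":[0,0,40],"turn":-0.19,"fingers":1}]'
python3 - <<'E'
from h import *
to(457,210,78.5);c=cap('wrist','w3')
E
```

```text
time_s: 4.45
tcp_pos: [0.4576, 0.2101, 0.239]
ee_rot: [[-0.431, 0.902, -0.002], [0.902, 0.431, -0.001], [-0.0, -0.002, -1.0]]
force: [0.3, 0.8, 0.8]
grip_width: 0.0855
time_s: 4.95
tcp_pos: [0.4595, 0.2089, 0.1885]
ee_rot: [[-0.926, 0.377, -0.002], [0.377, 0.926, -0.002], [0.001, -0.002, -1.0]]
force: [-0.5, -0.1, 0.4]
grip_width: 0.0854
time_s: 5.25
tcp_pos: [0.4578, 0.2082, 0.1467]
ee_rot: [[-0.979, 0.202, -0.007], [0.202, 0.979, -0.004], [0.006, -0.005, -1.0]]
force: [-0.6, -0.4, 0.2]
grip_width: 0.0853
tool dx,dy 1.2 1.6 z 0.1467 yaw 78.37 turn -0.002 F [-0.6 -0.4  0.2]
```

View pics/w3.png

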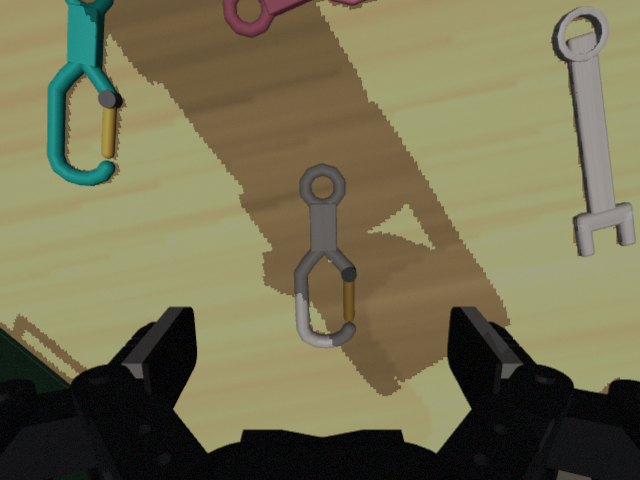

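Run:
```python
from h import *
c=load('w3')
pts={'tailtop':(322,164.5),'ringc':(322.3,186),'nose':(325.5,347),'loopL':(296,300),'loopR':(355,300)}
P={k:onz(c,*v,.005)[:2]*1000 for k,v in pts.items()}
print({k:v.round(1) for k,v in P.items()})
d=(P['loopL']+P['loopR'])/2-P['ringc'];d/=np.linalg.norm(d);print('ang',np.degrees(np.arctan2(d[1],d[0])),'len',np.linalg.norm(P['nose']-P['tailtop']))
o=P['tailtop']+43/136*(P['nose']-P['tailtop']);print('shank',o); yaw=90+np.degrees(np.arctan2(d[1],d[0]))
to(*o,yaw)
```

```text
{'tailtop': array([416.1, 215.1]), 'ringc': array([430.2, 212.4]), 'nose': array([548.9, 190.5]), 'loopL': array([507.5, 177. ]), 'loopR': array([516., 219.])}
ang -10.001107362391124 len 135.09362084618934
shank [458.08646393 207.28888002]
tool dx,dy 0.6 -1.6 z 0.1482 yaw 78.33 turn -0.029 F [-1.   0.5  0.7]
```

```bash
python3 -m inch '[{"travel":[0,-1.6,45],"turn":-0.02,"fingers":1},{"travel":[0,-1.6,85],"turn":-0.02,"fingers":1},{"travel":[0,-1.6,115],"turn":-0.02,"fingers":1},{"travel":[0,-1.6,135],"turn":-0.02,"fingers":1},{"travel":[0,-1.6,141],"turn":-0.02,"fingers":1}]' 90
python3 -m inch '[{"travel":[0,0,0],"turn":0,"fingers":0.5},{"travel":[0,0,0],"turn":0,"fingers":0.1},{"travel":[0,0,0],"turn":0,"fingers":0.1},{"travel":[0,0,0],"turn":0,"fingers":0.1},{"travel":[0,0,0],"turn":0,"fingers":0.1}]'
python3 -m inch '[{"travel":[0,0,0],"turn":0,"fingers":0.1},{"travel":[0,0,0],"turn":0,"fingers":0.1}]'
```

```text
time_s: 5.8
tcp_pos: [0.4592, 0.2076, 0.0073]
ee_rot: [[-0.983, 0.182, -0.002], [0.182, 0.983, -0.001], [0.002, -0.002, -1.0]]
force: [-0.7, -0.7, -0.0]
grip_width: 0.0854
time_s: 6.3
tcp_pos: [0.4604, 0.2082, 0.0094]
ee_rot: [[-0.983, 0.182, 0.002], [0.182, 0.983, 0.001], [-0.001, 0.001, -1.0]]
force: [-2.7, -1.0, 12.2]
grip_width: 0.0133
time_s: 6.5
tcp_pos: [0.4601, 0.2076, 0.0102]
ee_rot: [[-0.983, 0.181, 0.001], [0.181, 0.983, -0.0], [-0.001, -0.0, -1.0]]
force: [-3.2, -3.4, 14.8]
grip_width: 0.0085
```

```bash
python3 -m inch '[{"travel":[0,0,-15],"turn":0,"fingers":0.1},{"travel":[0,0,-60],"turn":0,"fingers":0.4},{"travel":[0,0,-100],"turn":0,"fingers":0.4},{"travel":[0,0,-140],"turn":0,"fingers":0.4},{"travel":[0,0,-140],"turn":0,"fingers":0.4}]'
python3 - <<'E'
from h import *
to(458,207,80);c=cap('wrist','w4')
E
```

```text
time_s: 7.0
tcp_pos: [0.4632, 0.2094, 0.1541]
ee_rot: [[-0.983, 0.182, 0.012], [0.182, 0.983, 0.005], [-0.011, 0.007, -1.0]]
force: [0.2, 1.0, 0.2]
grip_width: 0.034
tool dx,dy 4.6 -3.3 z 0.1541 yaw 79.53 turn -0.008 F [0.2 1.  0.2]
```

View pics/w4.png

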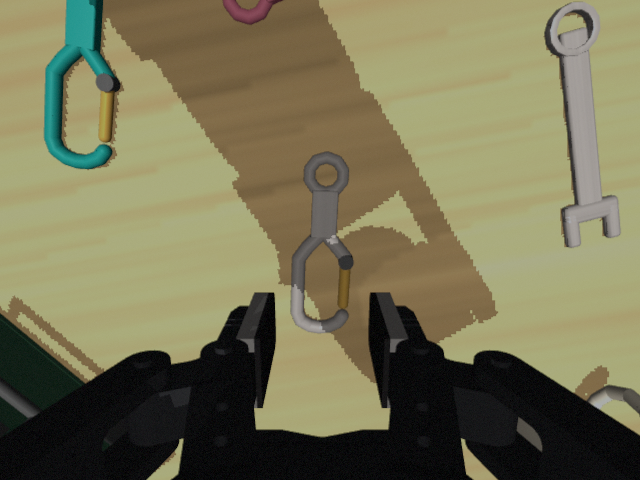

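The hook (ring top (326,152), nose (320,333)) is still upright in the view, but turned slightly. The jaws had closed above it. I measure again.

Run:
```python
from h import *
c=load('w4')
pts={'tailtop':(326.3,152),'ringc':(326,174),'nose':(320,333),'loopL':(292,285),'loopR':(351,285)}
P={k:onz(c,*v,.005)[:2]*1000 for k,v in pts.items()}
d=(P['loopL']+P['loopR'])/2-P['ringc'];d/=np.linalg.norm(d);print('ang',np.degrees(np.arctan2(d[1],d[0])),'len',np.linalg.norm(P['nose']-P['tailtop']))
o=P['tailtop']+43/136*(P['nose']-P['tailtop']);print('shank',o); yaw=90+np.degrees(np.arctan2(d[1],d[0]))
to(*o,yaw)
```

```text
ang -12.63129862290602 len 135.98763280685228
shank [458.90761051 211.8174098 ]
tool dx,dy 3.1 2.6 z 0.1513 yaw 79.52 turn 0.038 F [-0.5 -0.4 -0.7]
```

```bash
python3 -m inch '[{"travel":[1,4,45],"turn":0.04,"fingers":0.4},{"travel":[1,4,85],"turn":0.04,"fingers":0.4},{"travel":[1,4,115],"turn":0.04,"fingers":0.4},{"travel":[1,4,135],"turn":0.04,"fingers":0.4},{"travel":[1,4,144],"turn":0.04,"fingers":0.4}]' 90
python3 -m inch '[{"travel":[0,0,0],"turn":0,"fingers":0.4},{"travel":[0,0,0],"turn":0,"fingers":0.1},{"travel":[0,0,0],"turn":0,"fingers":0.1},{"travel":[0,0,0],"turn":0,"fingers":0.1},{"travel":[0,0,0],"turn":0,"fingers":0.1}]'
```

```text
time_s: 7.55
tcp_pos: [0.4572, 0.2111, 0.0013]
ee_rot: [[-0.975, 0.221, -0.006], [0.221, 0.975, -0.003], [0.005, -0.004, -1.0]]
force: [-0.1, 0.4, -0.4]
grip_width: 0.0343
time_s: 8.05
tcp_pos: [0.4601, 0.2123, 0.0052]
ee_rot: [[-0.975, 0.221, 0.002], [0.221, 0.975, 0.001], [-0.001, 0.001, -1.0]]
force: [-1.1, 0.0, 3.8]
grip_width: 0.014
```

```bash
python3 -m inch '[{"travel":[0,0,0],"turn":0,"fingers":0.1},{"travel":[0,0,0],"turn":0,"fingers":0.1}]'
python3 - <<'E'
from h import *
c=cap('wrist','w5');d=cap('side','d5');s=cap('scene','s5')
a=cv2.resize(d['image'][250:380,250:380],(400,400),interpolation=2);b=cv2.resize(s['image'][200:330,310:440],(400,400),interpolation=2)
cv2.imwrite('pics/crop5.png',cv2.hconcat([a,b])[:,:,::-1])
E
```

```text
time_s: 8.25
tcp_pos: [0.4601, 0.2123, 0.0052]
ee_rot: [[-0.975, 0.221, 0.001], [0.221, 0.975, 0.001], [-0.001, 0.001, -1.0]]
force: [-0.5, -0.3, 5.3]
grip_width: 0.0141
```

View pics/crop5.png

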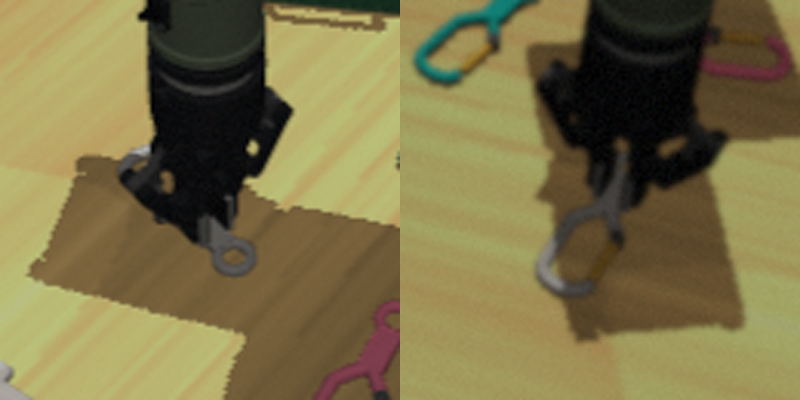

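```bash
python3 -m inch '[{"travel":[0,0,-15],"turn":0,"fingers":0.1},{"travel":[0,0,-40],"turn":0,"fingers":0.1},{"travel":[0,0,-80],"turn":0,"fingers":0.1},{"travel":[0,0,-115],"turn":0,"fingers":0.1},{"travel":[0,0,-115],"turn":0,"fingers":0.1}]'
python3 - <<'E'
from h import *
c=cap('wrist','w6');d=cap('side','d6');s=cap('scene','s6')
a=cv2.resize(d['image'][220:350,270:400],(400,400),interpolation=2);b=cv2.resize(s['image'][180:310,300:430],(400,400),interpolation=2)
cv2.imwrite('pics/crop6.png',cv2.hconcat([a,b])[:,:,::-1])
E
```

```text
time_s: 8.9
tcp_pos: [0.4625, 0.2134, 0.1236]
ee_rot: [[-0.975, 0.221, 0.009], [0.221, 0.975, 0.004], [-0.008, 0.006, -1.0]]
force: [0.3, -0.4, -2.8]
grip_width: 0.0142
```

View pics/crop6.png

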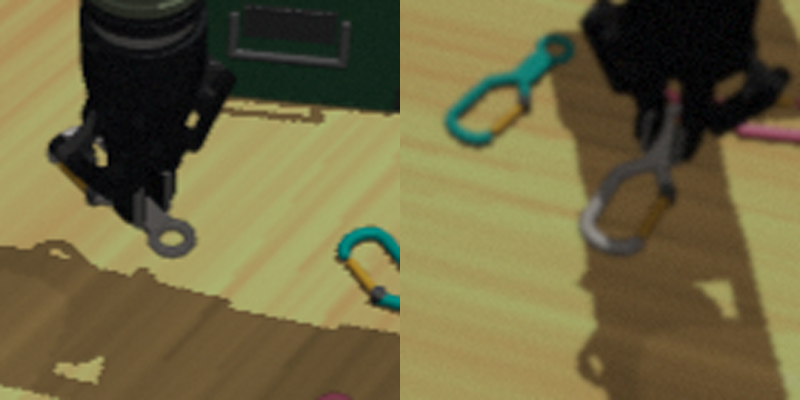

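Run:
```python
from h import *
s=load('s6');d=load('d6');st=ctrl.state();T=np.array(st['tcp_pos']);R=np.array(st['ee_rot'])
print(T,R[:,0].round(3))
def br(c,r,lo=100):
    im=c['image'][r[0]:r[1],r[2]:r[3]];h=cv2.cvtColor(im,cv2.COLOR_RGB2HSV)
    m=(h[...,0]>12)&(h[...,0]<30)&(h[...,1]>190);v,u=np.nonzero(m)
    return (len(u),u.mean()+r[2],v.mean()+r[0],u.min()+r[2],u.max()+r[2],v.min()+r[0],v.max()+r[0]) if len(u) else 0
print('scene',br(s,(238,265,360,400)));print('side',br(d,(262,295,282,305)))
# expected projections if level, hook underside at tcp z + dz
hx=-R[:,0];hy=R[:,1];
for dz in(-5,0,5):
    O=T+[0,0,dz/1000]
    f=lambda x,y,z=5:O+(hx*x+hy*y)/1000+np.array([0,0,z/1000])
    for n,c in(('scene',s),('side',d)):
        print(dz,n,'gate',np.round(proj(c,f(53,17)),1),'nosefront',np.round(proj(c,f(93,0)),1),'ringc',np.round(proj(c,f(-30,0)),1))
```

```text
[0.45852586 0.21164002 0.1182478 ] [-0.975  0.221  0.002]
scene (8, np.float64(382.0), np.float64(249.625), np.int64(378), np.int64(386), np.int64(245), np.int64(255))
side (6, np.float64(293.5), np.float64(277.0), np.int64(291), np.int64(296), np.int64(275), np.int64(279))
-5 scene gate [381.2 250.2] nosefront [363.6 260.9] ringc [391.8 218.6]
-5 side gate [294.9 277.5] nosefront [290.1 262.7] ringc [326.7 297.9]
0 scene gate [381.5 248.5] nosefront [363.8 259.3] ringc [392.1 216.9]
0 side gate [294.8 275.8] nosefront [290. 261.] ringc [326.8 296.3]
5 scene gate [381.8 246.9] nosefront [364.  257.7] ringc [392.4 215.2]
5 side gate [294.7 274.1] nosefront [289.9 259.3] ringc [326.8 294.6]
```

Run:
```python
from h import *
c=load('w1');d=load('d2');d0=load('side0'); h=np.array([.6988,-.113]);o=np.array([.863,.505]);y=np.array([.505,-.863])
for z in (.076,.098,.120):
  for (u,v) in ((319.5,270),(319.5,275)):
    p=onz(c,u,v,z)[:2]-h; print('w1',z,v,(p@o*1000).round(1),(p@y*1000).round(1))
for c,(u,v) in ((d,(309.4,174.8)),(d0,(308.9,174.9))):
  p=onz(c,u,v,.098)[:2]-h; print('side',(p@o*1000).round(1),(p@y*1000).round(1))
  r=ray(c,u,v)[1][:2]; print(r@o,r@y)
```

```text
w1 0.076 270 46.4 -1.1
w1 0.076 275 42.4 -1.1
w1 0.098 270 54.2 -0.9
w1 0.098 275 50.5 -1.0
w1 0.12 270 62.0 -0.8
w1 0.12 275 58.6 -0.8
side 40.3 -5.8
0.14458190366773777 0.7857438034812863
side 41.5 -6.5
0.14544306912017468 0.7854886845981551
```

```bash
python3 -m inch '[{"travel":[0,0,-30],"turn":0.14,"fingers":0.1},{"travel":[0,0,-60],"turn":0.29,"fingers":0.1},{"travel":[0,0,-90],"turn":0.44,"fingers":0.1},{"travel":[0,0,-115],"turn":0.59,"fingers":0.1},{"travel":[0,0,-125],"turn":0.74,"fingers":0.1}]'
python3 - <<'E'
from h import *
to(827,-37,-59.7)
E
```

```text
time_s: 9.55
tcp_pos: [0.4599, 0.2122, 0.2447]
ee_rot: [[-0.566, 0.824, 0.0], [0.824, 0.566, 0.0], [-0.0, 0.0, -1.0]]
force: [-0.1, -0.6, -4.3]
grip_width: 0.0144
tool dx,dy -413.3 161.5 z 0.2447 yaw 34.48 turn 1.644 F [-0.1 -0.6 -4.3]
```

```bash
python3 -m inch '[{"travel":[-34,13,0],"turn":0.14,"fingers":0.1},{"travel":[-68,26,0],"turn":0.29,"fingers":0.1},{"travel":[-102,39,0],"turn":0.44,"fingers":0.1},{"travel":[-136,52,0],"turn":0.59,"fingers":0.1},{"travel":[-170,66,0],"turn":0.74,"fingers":0.1}]'
python3 - <<'E'
from h import *
to(827,-37,-59.7)
E
```

```text
time_s: 10.05
tcp_pos: [0.611, 0.1092, 0.2413]
ee_rot: [[0.138, 0.99, -0.005], [0.99, -0.138, -0.001], [-0.001, -0.005, -1.0]]
force: [0.6, -0.0, -2.3]
grip_width: 0.014
tool dx,dy -115.0 234.1 z 0.2413 yaw -7.93 turn 0.904 F [ 0.6 -0.  -2.3]
```

```bash
python3 -m inch '[{"travel":[-23,46,0],"turn":0.14,"fingers":0.1},{"travel":[-46,92,0],"turn":0.29,"fingers":0.1},{"travel":[-69,138,0],"turn":0.44,"fingers":0.1},{"travel":[-92,184,0],"turn":0.59,"fingers":0.1},{"travel":[-115,234,0],"turn":0.74,"fingers":0.1}]'
python3 -m inch '[{"travel":[0,0,0],"turn":0.1,"fingers":0.1},{"travel":[0,0,0],"turn":0.16,"fingers":0.1},{"travel":[0,0,0],"turn":0.16,"fingers":0.1},{"travel":[0,0,0],"turn":0.16,"fingers":0.1},{"travel":[0,0,0],"turn":0.16,"fingers":0.1}]'
cat >> h.py <<'E'
H=np.array([.6988,-.113]);O=np.array([.863,.505]);Y=np.array([.505,-.863])
def ch():
    s=ctrl.state();p=np.array(s['tcp_pos']);q=(p[:2]-H)*1000;f=np.array(s['force'])
    R=np.array(s['ee_rot']);print('t',round(s['time_s'],2),'X %.1f Y %.1f z %.1f'%(q@O,q@Y,p[2]*1000),'F out %.1f y %.1f z %.1f'%(f[:2]@O,f[:2]@Y,f[2]),'M',np.round(s['moment'],2),'yaw %.2f'%np.degrees(np.arctan2(R[1,1],R[0,1])),'g %.4f'%s['grip_width'])
E
python3 -c 'from h import *;ch();to(827,-37,-59.7)'
```

```text
time_s: 10.55
tcp_pos: [0.8194, -0.0302, 0.2405]
ee_rot: [[0.77, 0.638, -0.005], [0.638, -0.77, 0.0], [-0.004, -0.003, -1.0]]
force: [1.6, 0.4, -1.3]
grip_width: 0.0142
time_s: 11.05
tcp_pos: [0.8183, -0.0285, 0.2436]
ee_rot: [[0.858, 0.514, -0.001], [0.514, -0.858, 0.0], [-0.001, -0.001, -1.0]]
force: [0.3, 0.3, -3.3]
grip_width: 0.0142
t 11.05 X 145.8 Y -12.6 z 243.6 F out 0.4 y -0.1 z -3.3 M [-0.   -0.05 -0.01] yaw -59.06 g 0.0142
tool dx,dy 3.1 11.8 z 0.2436 yaw -59.06 turn 0.011 F [ 0.3  0.3 -3.3]
```

```bash
python3 -m inch '[{"travel":[6,11.6,30],"turn":0.011,"fingers":0.1},{"travel":[6,11.6,70],"turn":0.011,"fingers":0.1},{"travel":[6,11.6,110],"turn":0.011,"fingers":0.1},{"travel":[6,11.6,140],"turn":0.011,"fingers":0.1},{"travel":[6,11.6,146],"turn":0.011,"fingers":0.1}]'
python3 -m inch '[{"travel":[0,0,0],"turn":0,"fingers":0.1},{"travel":[0,0,0],"turn":0,"fingers":0.1},{"travel":[0,0,0],"turn":0,"fingers":0.1}]'
python3 -c '
from h import *
ch();s=cap("scene","s7");d=cap("side","d7");w=cap("wrist","w7")
a=cv2.resize(s["image"][230:370,130:270],(400,400),interpolation=2);b=cv2.resize(d["image"][110:250,240:380],(400,400),interpolation=2)
cv2.imwrite("pics/crop7.png",cv2.hconcat([a,b])[:,:,::-1])'
```

```text
time_s: 11.55
tcp_pos: [0.8267, -0.0351, 0.0929]
ee_rot: [[0.863, 0.504, -0.01], [0.504, -0.863, 0.001], [-0.008, -0.005, -1.0]]
force: [-0.3, -1.5, -3.6]
grip_width: 0.0144
time_s: 11.85
tcp_pos: [0.8312, -0.0357, 0.1018]
ee_rot: [[0.864, 0.504, 0.005], [0.504, -0.864, -0.0], [0.005, 0.003, -1.0]]
force: [-0.6, -0.1, -2.7]
grip_width: 0.014
t 11.85 X 153.3 Y 0.1 z 101.8 F out -0.6 y -0.2 z -2.7 M [ 0.02 -0.03 -0.01] yaw -59.75 g 0.0140
```

View pics/crop7.png

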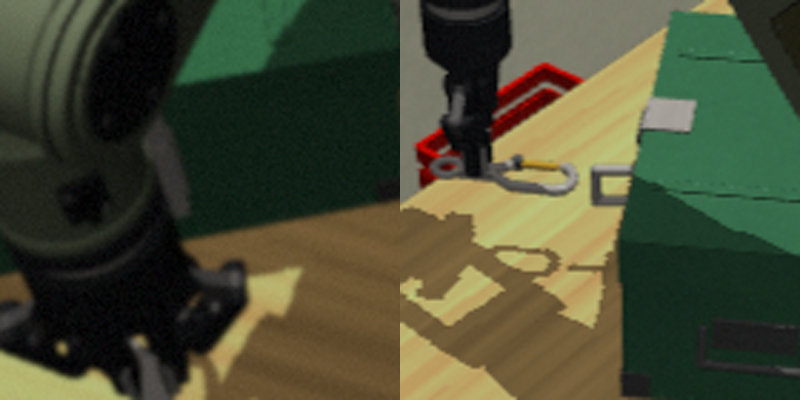

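```bash
python3 -m inch '[{"travel":[-2,0,0],"turn":0,"fingers":0.1},{"travel":[-4,0,0],"turn":0,"fingers":0.1},{"travel":[-6,0,0],"turn":0,"fingers":0.1},{"travel":[-8,0,0],"turn":0,"fingers":0.1},{"travel":[-8,0,0],"turn":0,"fingers":0.1}]' >/dev/null;python3 -c 'from h import *;ch()'
python3 -m inch '[{"travel":[-1,0,0],"turn":0,"fingers":0.1},{"travel":[-2,0,0],"turn":0,"fingers":0.1},{"travel":[-2,0,0],"turn":0,"fingers":0.1}]'>/dev/null;python3 -c 'from h import *;ch()'
python3 -m inch '[{"travel":[-1,0,0],"turn":0,"fingers":0.1},{"travel":[-2,0,0],"turn":0,"fingers":0.1},{"travel":[-2,0,0],"turn":0,"fingers":0.1}]'>/dev/null;python3 -c 'from h import *;ch()'
```

```text
t 12.5 X 143.7 Y -0.6 z 98.4 F out -0.7 y 0.1 z -3.1 M [ 0.05 -0.09 -0.01] yaw -59.77 g 0.0145
t 12.8 X 142.0 Y -0.6 z 98.3 F out 1.1 y -0.6 z -1.8 M [ 0.03 -0.08  0.03] yaw -59.76 g 0.0142
t 13.1 X 140.9 Y -0.7 z 98.7 F out 2.2 y -0.3 z -2.5 M [ 0.25 -0.47 -0.03] yaw -59.76 g 0.0143
```

```bash
python3 -m inch '[{"travel":[-1,0,0],"turn":0,"fingers":0.1},{"travel":[-1,0,0],"turn":0,"fingers":0.1}]'>/dev/null;python3 -c 'from h import *;ch()'
python3 -m inch '[{"travel":[-1,0,0],"turn":0,"fingers":0.1},{"travel":[-1,0,0],"turn":0,"fingers":0.1}]'>/dev/null;python3 -c 'from h import *;ch()'
```

```text
t 13.3 X 140.8 Y -0.7 z 99.0 F out 5.2 y -0.4 z -2.9 M [ 0.52 -0.86 -0.03] yaw -59.75 g 0.0141
t 13.5 X 140.7 Y -0.7 z 99.3 F out 6.4 y -0.3 z -2.8 M [ 0.68 -1.18  0.04] yaw -59.74 g 0.0141
```

```bash
python3 -m inch '[{"travel":[8,0,0],"turn":0,"fingers":0.1},{"travel":[12,-12,0],"turn":0,"fingers":0.1},{"travel":[12,-24,0],"turn":0,"fingers":0.1},{"travel":[12,-36,0],"turn":0,"fingers":0.1},{"travel":[12,-44,0],"turn":0,"fingers":0.1}]' >/dev/null
python3 -m inch '[{"travel":[0,0,0],"turn":0,"fingers":0.1},{"travel":[0,0,0],"turn":0,"fingers":0.1},{"travel":[0,0,0],"turn":0,"fingers":0.1}]'>/dev/null;python3 -c 'from h import *;ch()'
```

```text
t 14.3 X 150.0 Y -44.2 z 98.6 F out 0.6 y 0.3 z -3.3 M [-0.02 -0.06 -0.03] yaw -59.78 g 0.0141
```

```bash
python3 -m inch '[{"travel":[-10,0,1.5],"turn":0,"fingers":0.1},{"travel":[-20,0,1.5],"turn":0,"fingers":0.1},{"travel":[-29,3,1.5],"turn":0,"fingers":0.1},{"travel":[-29,6,1.5],"turn":0,"fingers":0.1},{"travel":[-29,9,1.5],"turn":0,"fingers":0.1}]' >/dev/null;python3 -c 'from h import *;ch()'
python3 -m inch '[{"travel":[0,1,0],"turn":0,"fingers":0.1},{"travel":[0,2,0],"turn":0,"fingers":0.1},{"travel":[0,3,0],"turn":0,"fingers":0.1},{"travel":[0,3,0],"turn":0,"fingers":0.1}]'>/dev/null;python3 -c 'from h import *;ch()'
python3 -m inch '[{"travel":[0,1,0],"turn":0,"fingers":0.1},{"travel":[0,2,0],"turn":0,"fingers":0.1},{"travel":[0,2,0],"turn":0,"fingers":0.1}]'>/dev/null;python3 -c 'from h import *;ch()'
```

```text
t 14.8 X 121.1 Y -34.9 z 97.3 F out 0.6 y 0.3 z -2.9 M [ 0.05 -0.05  0.02] yaw -59.80 g 0.0143
t 15.2 X 121.3 Y -32.6 z 96.7 F out 0.3 y 1.0 z -1.9 M [ 0.07 -0.04 -0.02] yaw -59.75 g 0.0141
t 15.5 X 121.1 Y -30.6 z 96.9 F out 0.5 y 1.2 z -2.4 M [ 0.01 -0.08  0.02] yaw -59.76 g 0.0144
```

```bash
python3 -m inch '[{"travel":[0,1,0],"turn":0,"fingers":0.1},{"travel":[0,2,0],"turn":0,"fingers":0.1},{"travel":[0,2,0],"turn":0,"fingers":0.1}]'>/dev/null;python3 -c 'from h import *;ch()'
python3 -m inch '[{"travel":[0,1,0],"turn":0,"fingers":0.1},{"travel":[0,2,0],"turn":0,"fingers":0.1},{"travel":[0,2,0],"turn":0,"fingers":0.1}]'>/dev/null;python3 -c 'from h import *;ch()'
```

```text
t 15.8 X 121.2 Y -28.8 z 96.8 F out -0.1 y -0.4 z -3.2 M [ 0.14 -0.05 -0.12] yaw -59.77 g 0.0141
t 16.1 X 121.3 Y -27.5 z 96.7 F out 0.7 y -2.8 z -2.8 M [ 0.63  0.17 -0.27] yaw -59.79 g 0.0141
```

```bash
python3 -m inch '[{"travel":[0,1,0],"turn":0,"fingers":0.1},{"travel":[0,1,0],"turn":0,"fingers":0.1}]'>/dev/null;python3 -c 'from h import *;ch()'
python3 -m inch '[{"travel":[0,1,0],"turn":0,"fingers":0.1},{"travel":[0,1,0],"turn":0,"fingers":0.1}]'>/dev/null;python3 -c 'from h import *;ch()'
```

```text
t 16.3 X 121.4 Y -26.9 z 96.7 F out 0.8 y -5.0 z -2.4 M [ 0.99  0.3  -0.39] yaw -59.79 g 0.0142
t 16.5 X 121.6 Y -26.4 z 96.7 F out 1.3 y -6.5 z -2.5 M [ 1.11  0.24 -0.51] yaw -59.80 g 0.0145
```

```bash
python3 -m inch '[{"travel":[0,-6,0],"turn":0,"fingers":0.1},{"travel":[0,-9,0],"turn":0,"fingers":0.1},{"travel":[-6,-9,0],"turn":0,"fingers":0.1},{"travel":[-11.3,-9,0],"turn":0,"fingers":0.1},{"travel":[-11.3,-9,0],"turn":0,"fingers":0.1}]' >/dev/null;python3 -c 'from h import *;ch()'
python3 -m inch '[{"travel":[0,0,0],"turn":0,"fingers":0.1},{"travel":[0,0,0],"turn":0,"fingers":0.1}]'>/dev/null;python3 -c 'from h import *;ch()'
```

```text
t 17.0 X 108.6 Y -33.0 z 97.1 F out -0.5 y 0.4 z -2.8 M [ 0.   -0.06 -0.03] yaw -59.80 g 0.0144
t 17.2 X 109.8 Y -33.4 z 97.0 F out 0.6 y 0.0 z -3.5 M [ 0.05 -0.07  0.02] yaw -59.77 g 0.0142
```

```bash
python3 -m inch '[{"travel":[0,2,0],"turn":0,"fingers":0.1},{"travel":[0,4,0],"turn":0,"fingers":0.1},{"travel":[0,6,0],"turn":0,"fingers":0.1},{"travel":[0,6,0],"turn":0,"fingers":0.1}]' >/dev/null;python3 -c 'from h import *;ch()'
python3 -m inch '[{"travel":[0,1.5,0],"turn":0,"fingers":0.1},{"travel":[0,3,0],"turn":0,"fingers":0.1},{"travel":[0,3,0],"turn":0,"fingers":0.1}]'>/dev/null;python3 -c 'from h import *;ch()'
```

```text
t 17.6 X 110.0 Y -27.8 z 96.7 F out 0.1 y -1.1 z -2.2 M [ 0.19  0.01 -0.04] yaw -59.78 g 0.0141
t 17.9 X 110.2 Y -25.3 z 96.8 F out 0.7 y -2.5 z -2.7 M [ 0.74  0.05 -0.24] yaw -59.77 g 0.0142
```

```bash
python3 -m inch '[{"travel":[0,1,0],"turn":0,"fingers":0.1},{"travel":[0,2,0],"turn":0,"fingers":0.1},{"travel":[0,2,0],"turn":0,"fingers":0.1}]'>/dev/null;python3 -c 'from h import *;ch()'
```

```text
t 18.2 X 110.2 Y -22.9 z 96.9 F out 3.4 y -4.2 z -1.7 M [ 0.9  -0.07 -0.26] yaw -59.77 g 0.0143
```

```bash
python3 -m inch '[{"travel":[0,1,0],"turn":0,"fingers":0.1},{"travel":[0,2,0],"turn":0,"fingers":0.1},{"travel":[0,2,0],"turn":0,"fingers":0.1}]'>/dev/null;python3 -c 'from h import *;ch()'
```

```text
t 18.5 X 110.1 Y -21.0 z 96.8 F out 2.0 y -4.1 z -2.4 M [ 0.98  0.01 -0.26] yaw -59.77 g 0.0142
```

```bash
python3 -m inch '[{"travel":[0,1,0],"turn":0,"fingers":0.1},{"travel":[0,2,0],"turn":0,"fingers":0.1},{"travel":[0,2,0],"turn":0,"fingers":0.1}]'>/dev/null;python3 -c 'from h import *;ch()'
```

```text
t 18.8 X 110.0 Y -19.2 z 96.8 F out 2.7 y -5.3 z -2.9 M [ 1.05  0.1  -0.29] yaw -59.78 g 0.0141
```

```bash
python3 -m inch '[{"travel":[0,1,0],"turn":0,"fingers":0.1},{"travel":[0,2,0],"turn":0,"fingers":0.1},{"travel":[0,3,0],"turn":0,"fingers":0.1},{"travel":[0,3,0],"turn":0,"fingers":0.1}]'>/dev/null;python3 -c 'from h import *;ch()'
```

```text
t 19.2 X 109.7 Y -16.6 z 96.7 F out 0.8 y -5.5 z -2.0 M [ 1.1   0.24 -0.34] yaw -59.79 g 0.0144
```

```bash
python3 -m inch '[{"travel":[0,1,0],"turn":0,"fingers":0.1},{"travel":[0,2,0],"turn":0,"fingers":0.1},{"travel":[0,3,0],"turn":0,"fingers":0.1},{"travel":[0,3,0],"turn":0,"fingers":0.1}]'>/dev/null;python3 -c 'from h import *;ch()'
```

```text
t 19.6 X 109.3 Y -14.1 z 96.5 F out 1.0 y -7.4 z -2.6 M [ 1.14  0.45 -0.38] yaw -59.80 g 0.0141
```

```bash
python3 -m inch '[{"travel":[0,1,0],"turn":0,"fingers":0.1},{"travel":[0,2,0],"turn":0,"fingers":0.1},{"travel":[0,3,0],"turn":0,"fingers":0.1},{"travel":[0,3,0],"turn":0,"fingers":0.1}]'>/dev/null;python3 -c 'from h import *;ch()'
```

```text
t 20.0 X 108.8 Y -11.7 z 96.2 F out -0.0 y -8.7 z -1.5 M [ 1.18  0.7  -0.48] yaw -59.81 g 0.0145
```

```bash
python3 -m inch '[{"travel":[0,1,0],"turn":0,"fingers":0.1},{"travel":[0,2,0],"turn":0,"fingers":0.1},{"travel":[0,2,0],"turn":0,"fingers":0.1}]'>/dev/null;python3 -c 'from h import *;ch()'
```

```text
t 20.3 X 108.5 Y -10.2 z 96.0 F out -0.6 y -9.6 z -1.7 M [ 1.3   0.89 -0.58] yaw -59.82 g 0.0138
```

```bash
python3 -m inch '[{"travel":[0.5,1,0],"turn":0,"fingers":0.1},{"travel":[1,1.5,0],"turn":0,"fingers":0.1},{"travel":[1,2,0],"turn":0,"fingers":0.1},{"travel":[1,2,0],"turn":0,"fingers":0.1}]'>/dev/null;python3 -c 'from h import *;ch()'
```

```text
t 20.7 X 109.9 Y -8.1 z 96.0 F out 0.6 y -8.1 z -2.3 M [ 1.32  0.72 -0.61] yaw -59.81 g 0.0143
```

```bash
python3 -m inch '[{"travel":[0.5,1,0],"turn":0,"fingers":0.1},{"travel":[0.5,2,0],"turn":0,"fingers":0.1},{"travel":[0.5,2,0],"turn":0,"fingers":0.1}]'>/dev/null;python3 -c 'from h import *;ch()'
```

```text
t 21.0 X 110.7 Y -6.4 z 96.0 F out 0.4 y -9.2 z -2.6 M [ 1.51  0.67 -0.64] yaw -59.82 g 0.0143
```

```bash
python3 -m inch '[{"travel":[0.5,1,0],"turn":0,"fingers":0.1},{"travel":[1,1.5,0],"turn":0,"fingers":0.1},{"travel":[1,1.5,0],"turn":0,"fingers":0.1}]'>/dev/null;python3 -c 'from h import *;ch()'
```

```text
t 21.3 X 111.9 Y -5.3 z 95.9 F out 1.6 y -8.8 z -2.7 M [ 1.61  0.63 -0.66] yaw -59.82 g 0.0140
```

```bash
python3 -m inch '[{"travel":[0,1,0],"turn":0,"fingers":0.1},{"travel":[0,1,0],"turn":0,"fingers":0.1}]'>/dev/null;python3 -c 'from h import *;ch()'
```

```text
t 21.5 X 112.0 Y -4.8 z 95.9 F out 0.7 y -10.7 z -3.0 M [ 1.8   0.75 -0.72] yaw -59.84 g 0.0139
```

```bash
python3 -m inch '[{"travel":[1,0.5,0],"turn":0,"fingers":0.1},{"travel":[2,0.5,0],"turn":0,"fingers":0.1},{"travel":[2,0.5,0],"turn":0,"fingers":0.1}]'>/dev/null;python3 -c 'from h import *;ch()'
```

```text
t 21.8 X 115.6 Y -0.7 z 97.1 F out -0.2 y 1.3 z -2.6 M [-0.04 -0.14  0.02] yaw -59.70 g 0.0141
```

```bash
python3 -m inch '[{"travel":[1,0,0],"turn":0,"fingers":0.1},{"travel":[1,0,0],"turn":0,"fingers":0.1}]'>/dev/null;python3 -c 'from h import *;ch()'
```

```text
t 22.0 X 114.6 Y 0.5 z 96.9 F out -0.9 y 0.1 z -2.4 M [ 0.03 -0.07 -0.01] yaw -59.76 g 0.0145
```

```bash
python3 -m inch '[{"travel":[1,-1,0],"turn":0,"fingers":0.1},{"travel":[2,-2,0],"turn":0,"fingers":0.1},{"travel":[4,-2.5,0],"turn":0,"fingers":0.1},{"travel":[5,-2.5,0],"turn":0,"fingers":0.1},{"travel":[5,-2.5,0],"turn":0,"fingers":0.1}]'>/dev/null;python3 -c 'from h import *;ch()'
```

```text
t 22.5 X 120.5 Y -3.2 z 96.8 F out 0.6 y 0.7 z -3.1 M [ 0.04 -0.08 -0.06] yaw -59.74 g 0.0142
```

```bash
python3 -m inch '[{"travel":[1,0,0],"turn":0,"fingers":0.1},{"travel":[2,0,0],"turn":0,"fingers":0.1},{"travel":[2,0,0],"turn":0,"fingers":0.1}]'>/dev/null;python3 -c 'from h import *;ch()'
```

```text
t 22.8 X 121.5 Y -3.2 z 96.5 F out -2.0 y -0.5 z -2.2 M [-0.19  0.33  0.03] yaw -59.76 g 0.0143
```

```bash
python3 -m inch '[{"travel":[1,0,0],"turn":0,"fingers":0.1},{"travel":[2,0,0],"turn":0,"fingers":0.1},{"travel":[2,0,0],"turn":0,"fingers":0.1}]'>/dev/null;python3 -c 'from h import *;ch()'
```

```text
t 23.1 X 121.7 Y -3.2 z 95.9 F out -7.9 y -0.3 z -3.2 M [-0.61  1.02 -0.05] yaw -59.77 g 0.0142
```

```bash
python3 -m inch '[{"travel":[1,0,0],"turn":0,"fingers":0.1},{"travel":[2,0,0],"turn":0,"fingers":0.1},{"travel":[2,0,0],"turn":0,"fingers":0.1}]'>/dev/null;python3 -c 'from h import *;ch()'
```

```text
t 23.4 X 121.9 Y -3.1 z 95.4 F out -10.7 y 0.1 z -2.5 M [-0.91  1.53 -0.02] yaw -59.78 g 0.0144
```

```bash
python3 -m inch '[{"travel":[1,0,0],"turn":0,"fingers":0.1},{"travel":[1.7,0,0],"turn":0,"fingers":0.1},{"travel":[1.7,0,0],"turn":0,"fingers":0.1}]'>/dev/null;python3 -c 'from h import *;ch()'
```

```text
t 23.7 X 122.0 Y -3.1 z 95.0 F out -13.6 y 0.4 z -2.3 M [-1.18  2.03 -0.04] yaw -59.79 g 0.0142
```

```bash
python3 -m inch '[{"travel":[0.6,0,0],"turn":0,"fingers":0.1},{"travel":[0.6,0,0],"turn":0,"fingers":0.1}]'>/dev/null;python3 -c 'from h import *;ch()'
python3 -m inch '[{"travel":[0,0,0],"turn":0,"fingers":0.1},{"travel":[0,0,0],"turn":0,"fingers":0.1},{"travel":[0,0,0],"turn":0,"fingers":0.1}]'>/dev/null;python3 -c 'from h import *;ch()'
python3 -m inch '[{"travel":[0,0,0],"turn":0,"fingers":0.1},{"travel":[0,0,0],"turn":0,"fingers":0.1},{"travel":[0,0,0],"turn":0,"fingers":0.1}]'>/dev/null;python3 -c 'from h import *;ch()'
python3 -m inch '[{"travel":[0,0,0],"turn":0,"fingers":0.1},{"travel":[0,0,0],"turn":0,"fingers":0.1}]'>/dev/null;python3 -c 'from h import *;ch()'
```

```text
t 23.9 X 122.1 Y -3.0 z 94.8 F out -15.1 y -0.2 z -2.7 M [-1.26  2.28 -0.03] yaw -59.80 g 0.0144
t 24.2 X 122.1 Y -3.1 z 94.8 F out -14.9 y -0.8 z -1.7 M [-1.23  2.19 -0.03] yaw -59.80 g 0.0141
t 24.5 X 122.0 Y -3.1 z 94.9 F out -14.6 y -0.7 z -1.9 M [-1.26  2.22  0.04] yaw -59.81 g 0.0144
t 24.7 X 122.1 Y -3.0 z 94.9 F out -14.4 y -1.0 z -2.7 M [-1.2   2.25 -0.03] yaw -59.81 g 0.0140
```

```bash
python3 -m inch '[{"travel":[-3,0,0],"turn":0,"fingers":0.1},{"travel":[-6,0,0],"turn":0,"fingers":0.1},{"travel":[-9,0,0],"turn":0,"fingers":0.1},{"travel":[-10,0,0],"turn":0,"fingers":0.1},{"travel":[-10,0,0],"turn":0,"fingers":0.1}]'>/dev/null;python3 -c '
from h import *
ch();d=cap("side","d8");w=cap("wrist","w8")
a=cv2.resize(d["image"][140:210,260:330],(400,400),interpolation=2);b=cv2.resize(w["image"][200:480,180:460],(400,400),interpolation=2)
cv2.imwrite("pics/crop8.png",cv2.hconcat([a,b])[:,:,::-1])'
```

```text
t 25.2 X 119.2 Y -3.2 z 97.3 F out 0.3 y 0.6 z -1.5 M [ 0.1  -0.09  0.01] yaw -59.75 g 0.0143
```

View pics/crop8.png

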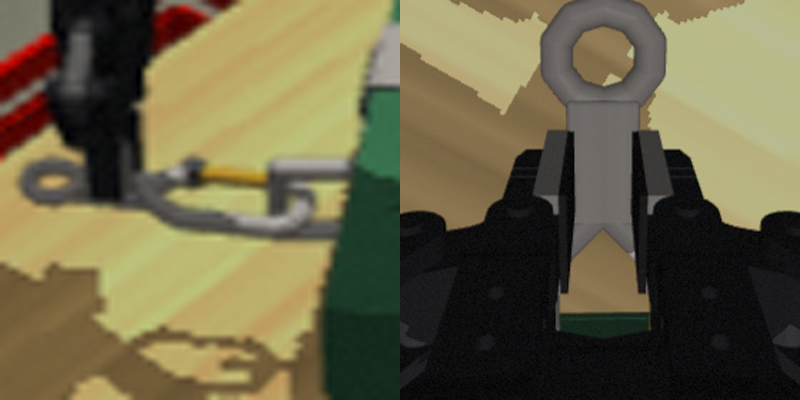

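The last view shows the bar through the loop and the brass gate straight and shut. I lower the hook until it nearly rests on the staple's lower leg, then release it and leave upward.

```bash
python3 -m inch '[{"travel":[0,0,1.5],"turn":0,"fingers":0.1},{"travel":[0,0,3],"turn":0,"fingers":0.1},{"travel":[0,0,4.5],"turn":0,"fingers":0.1},{"travel":[0,0,4.5],"turn":0,"fingers":0.1}]'>/dev/null;python3 -c 'from h import *;ch()'
```

```text
t 25.7 X 118.5 Y -3.3 z 91.9 F out -0.4 y -0.6 z -3.6 M [ 0.04 -0.03  0.02] yaw -59.76 g 0.0139
```

```bash
python3 -m inch '[{"travel":[0,0,0],"turn":0,"fingers":0.25},{"travel":[0,0,0],"turn":0,"fingers":0.4},{"travel":[0,0,0],"turn":0,"fingers":0.5},{"travel":[0,0,0],"turn":0,"fingers":0.5},{"travel":[0,0,-5],"turn":0,"fingers":0.5}]';python3 -m inch '[{"travel":[0,0,-15],"turn":0,"fingers":0.5},{"travel":[0,0,-40],"turn":0,"fingers":0.5},{"travel":[0,0,-80],"turn":0,"fingers":0.5},{"travel":[0,0,-120],"turn":0,"fingers":0.5},{"travel":[20,0,-150],"turn":0,"fingers":0.5}]'
python3 -m inch '[{"travel":[0,0,0],"turn":0,"fingers":0.5},{"travel":[0,0,0],"turn":0,"fingers":0.5},{"travel":[0,0,0],"turn":0,"fingers":0.5},{"travel":[0,0,0],"turn":0,"fingers":0.5},{"travel":[0,0,0],"turn":0,"fingers":0.5}]';python3 - <<'E'
from h import *
ch();d=cap('side','d9');s=cap('scene','s9');cap('wrist','w9')
# brass of the hook in side view near staple; and metal pixels
im=d['image'][150:260,250:330];h=cv2.cvtColor(im,cv2.COLOR_RGB2HSV)
m=(h[...,0]>12)&(h[...,0]<30)&(h[...,1]>190);v,u=np.nonzero(m);print('brass side',len(u),(u.mean()+250,v.mean()+150,u.min()+250,u.max()+250,v.min()+150,v.max()+150) if len(u) else 0)
# bystanders: difference between first and last pictures in their regions
d0=load('side0');s0=load('scene0')
for n,a,b,r in(('can+mug side',d0,d,(200,335,165,235)),('wrench side',d0,d,(355,420,225,310)),('can+mug scene',s0,s,(335,420,320,475)),('wrench scene',s0,s,(240,315,450,485))):
    x=cv2.absdiff(a['image'],b['image'])[r[0]:r[1],r[2]:r[3]].max(2);print(n,(x>50).mean().round(4))
E
```

```text
time_s: 26.2
tcp_pos: [0.7991, -0.0504, 0.0969]
ee_rot: [[0.864, 0.504, -0.001], [0.504, -0.864, 0.0], [-0.001, -0.001, -1.0]]
force: [0.0, 0.2, 0.1]
grip_width: 0.0432
time_s: 26.7
tcp_pos: [0.8163, -0.0417, 0.2539]
ee_rot: [[0.865, 0.502, 0.005], [0.502, -0.865, -0.001], [0.004, 0.004, -1.0]]
force: [1.4, 0.6, -0.2]
grip_width: 0.0425
time_s: 27.2
tcp_pos: [0.8162, -0.0405, 0.246]
ee_rot: [[0.864, 0.503, -0.002], [0.503, -0.864, 0.0], [-0.002, -0.001, -1.0]]
force: [0.1, 0.6, 0.4]
grip_width: 0.0428
t 27.2 X 137.9 Y -3.2 z 246.0 F out 0.4 y -0.5 z 0.4 M [0.03 0.06 0.04] yaw -59.78 g 0.0428
brass side 0 0
can+mug side 0.0341
wrench side 0.0
can+mug scene 0.0
wrench scene 0.0
```

Run:
```python
from h import *
d=load('d9');im=d['image'];h=cv2.cvtColor(im,cv2.COLOR_RGB2HSV)
for v in range(160,236,2):
    r=''
    for u in range(276,330):
        H_,S,V=h[v,u]; r+='#' if S<60 and V>50 else ('g' if 35<H_<90 else ('b' if S>185 and 10<H_<30 else '.'))
    print(v,r)
for X,Yc,z in((42.8,-2.2,.12),(42.8,-2.2,.076)):
    p=H+(X*O+Yc*Y)/1000;print(np.round(proj(d,[*p,z]),1))
```

```text
160 ................................................gggggg
162 ...............................................ggggggg
164 ...............................................ggggggg
166 ...............................................ggggggg
168 ...............................###############gggggggg
170 ...............................###############gggggggg
172 ...............................###...........ggggggggg
174 ...............................###......#####ggggggggg
176 ...............................###.......####ggggggggg
178 ...............................####........#gggggggggg
180 ................................############gggggggggg
182 ...........................##.............#ggggggggggg
184 ..........................###g............#ggggggggggg
186 .........................####.........####gggggggggggg
188 .......................#####.......######ggggggggggggg
190 ...................########....######....ggggggggggggg
192 ..............####################.......ggggggggggggg
194 ............#############..####.........gggggggggggggg
196 ..........###..#######............
[... 469 characters left out ...]
...........gggggggggggg
214 ..........................................gggggggggggg
216 ..........................................gggggggggggg
218 ..........................................gggggggggggg
220 ..........................................gggggggggggg
222 ..........................................gggggggggggg
224 ..........................................gggggggggggg
226 ..........................................gggggggggggg
228 ..........................................gggggggggggg
230 ..........................................gggggggggggg
232 ..........................................gggggggggggg
234 ..........................................gggggggggggg
[308.5 166.9]
[308.8 180.7]
```

```bash
python3 -m inch '[{"travel":[0,0,0],"turn":0,"fingers":0.5},{"travel":[0,0,0],"turn":0,"fingers":0.5},{"travel":[0,0,0],"turn":0,"fingers":0.5},{"travel":[0,0,0],"turn":0,"fingers":0.5},{"travel":[0,0,0],"turn":0,"fingers":0.5}]';python3 - <<'E'
from h import *
d=load('d9');e=cap('side','d10')
def m(c):
    h=cv2.cvtColor(c['image'],cv2.COLOR_RGB2HSV)[160:236,276:322];return (h[...,1]<60)&(h[...,2]>50)
print((m(d)!=m(e)).sum(),m(e).sum())
a=e['image'][160:206,280:330];h=cv2.cvtColor(a,cv2.COLOR_RGB2HSV)
ref=cv2.cvtColor(load('d8')['image'],cv2.COLOR_RGB2HSV)[171,300];print('brass ref',ref)
y=(abs(h[...,0].astype(int)-ref[0])<5)&(h[...,1]>150)
v,u=np.nonzero(y);print(len(u),list(zip(u+280,v+160))[:60])
E
```

```text
time_s: 27.85
tcp_pos: [0.8168, -0.0403, 0.2474]
ee_rot: [[0.864, 0.504, 0.0], [0.504, -0.864, -0.0], [0.0, 0.0, -1.0]]
force: [-0.0, -0.5, -0.4]
grip_width: 0.0428
4 327
brass ref [ 20 185 121]
7 [(np.int64(313), np.int64(176)), (np.int64(314), np.int64(176)), (np.int64(312), np.int64(177)), (np.int64(313), np.int64(177)), (np.int64(314), np.int64(177)), (np.int64(315), np.int64(177)), (np.int64(307), np.int64(182))]
```

```bash
python3 -c '
from workcell import ctrl
print(ctrl.job_done(), ctrl.state()["time_s"])'
```

```text
the job is handed in; nothing more can be done
the job is handed in; nothing more can be done
```

The chest is secured and the job is handed in, at about 28 s of the 72 s allowed.

- **Hasp:** I swung the leaf down flat over the staple. Pictures before the hook went on showed it flat, with the staple through its slot.
- **Finding the bar:** I felt for it with the held hook at 7 N or less. It stood about 6 mm farther out and about 5 mm sideways from the fitted point, by my estimate of the chest's position.
- **Clipping:** I pressed the gate open against the bar, with about 11 N at most, then drew the hook back. The force dropped to zero as the bar went in, and the next picture showed the gate straight and shut with the bar in the loop.
- **Tug:** 14.4 to 15.1 N straight back, held for 0.8 s. The bar met the hook's front end where predicted, and nothing gave way.
- **Release:** The hook hangs tilted from the staple and did not move over the last half second. The gripper is clear above it.

**Checks that fell short or disagreed:**
- My first attempt to grip the hook closed on top of it, at about 15 N, and nudged it a few millimetres before the second attempt held.
- The grip width read 14 mm on the 18 mm shank throughout, but the hook did not slip.
- A first colour check found no brass after release. A looser one found only 7 brass pixels, in line with the nose, which fits a shut gate but is weak evidence.
- For the spray can, mug and wrench, before-and-after pictures matched in three of four regions. The side view of the can and mug differed by 3%. I took that to be the arm's shadow, because the scene view of the same two showed no change.

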